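Open the gluing jig: hang up the weight, unlatch the press arm and hold it raised

TASK

The glue in the modeller's jig has set: first take the round steel weight with the hole off the jig's press arm and hang it on the post of the steel stand, fully down on its shoulder, and let go of it. Then pull the upright latch tab at the arm's end sideways, away from the arm, against its spring, lift the arm off its ball until its end is about 60 mm higher than before, and finish while still holding it raised and still in the gripper. Leave all the other things on the bench where they are.

Things in the scene. Friction and masses are not known exactly. Their poses are not given: they have to be found in the camera images.
- jig: The jig: plywood base 320 x 110 x 16 mm, fixed to the bench, under the press arm; origin at its centre, on the bench. Its x axis runs along the arm from the free end to the hinge, y to the latch tab's side. A wooden model 46 mm wide and 38 mm high lies on it under the arm's middle; the hinge cheeks at its far end reach 74 mm above the bench.
- press_arm: The jig's press arm: aluminium bar 30 mm wide, 12 mm thick, top 66 mm above the bench. Origin on the hinge axis, 60 mm above the bench; the bar runs 240 mm along its own -x to the coupler; y is level along the hinge, to the tab's side. Swings up about the hinge (0 to 0.7 rad), falls back by itself; about 0.46 kg with latch, 2 to 3 N to raise at the free end.
- coupler (a point): Centre of the dark steel coupler hood on the arm's free end (38 mm diameter, top 74 mm above the bench while down), 240 mm from the hinge axis; this point is 60 mm above the bench while the arm is down. The hood sits on a 25 mm ball stud of the base, locked to it by the latch.
- tab (a point): Grip point of the latch tab: an upright steel plate, 30 mm long along the arm, 8 mm thick across it, 34 to 90 mm above the bench, 87 mm out from the arm's centre line beside the coupler. The point is mid-thickness, mid-length, 73 mm above the bench. A low rod (top 41 mm above the bench; 14 mm sleeve, top 44 mm, near the coupler) joins its foot to the coupler. Moves with arm and latch.
- latch (a joint): Latch travel in m: 0 = shut (rest), grows as the tab is pulled straight out along the arm's y, away from the arm; stop at 0.016. The ball is released above about 0.011; below that the arm cannot be lifted. The spring pulls it shut with 3.6 N at 0 rising to 8.4 N at the stop; if let go it snaps shut.
- weight: The round steel weight (ring): 50 mm outer diameter, 14 mm thick, round 18 mm hole through its centre, about 0.19 kg; at the start it lies flat on the press arm between the coupler and the hinge. Origin: centre of its underside; z is its hole's axis.
- weight_mid (a point): Centre of the weight's hole, half-way up its thickness (the grasp point); 73 mm above the bench at the start.
- post_seat (a point): On the axis of the stand's post, at the shoulder on which the weight is to lie, 30 mm above the bench. The stand is plain steel and fixed: a foot of 76 mm diameter and 8 mm height, a shoulder of 32 mm diameter up to 30 mm, and above it the upright post, 10 mm diameter, with a tapered tip 75 mm above the bench.
- glue_bottle: Bystander: white glue bottle, 40 mm diameter, 95 mm high, standing; origin at the centre of its underside.
- paint_jar: Bystander: small amber paint jar, 34 mm diameter, 45 mm high; origin at the centre of its underside.
- green_jar: Bystander: small green paint jar, 34 mm diameter, 45 mm high; origin at the centre of its underside.
- screwdriver: Bystander: screwdriver lying down, 160 mm long along its x axis; origin on its underside.
- sanding_block: Bystander: cork sanding block, 80 x 40 x 25 mm; origin at the centre of its underside.
- varnish_can: Bystander: grey can, 56 mm diameter, 70 mm high; origin at the centre of its underside.
- oak_offcut: Bystander: piece of wood, 120 x 30 x 20 mm; origin at the centre of its underside.
Things that resemble listed ones, but are neither listed nor needed, are in the scene too. Of the things shaped like the weight, the steel one is meant.

How it is judged (in metres and radians):
On the way, in this order (a step that is already met when the one before it is completed fails the run):
1. the weight hangs on the post, down on the shoulder, and is let go (horizontal distance between weight_mid and post_seat below 0.006 m and z of weight_mid in the frame of post_seat below 0.011 m and angle between weight_mid's own z axis and vertical below 0.12 rad and contact force between the fingers and weight below 0.1 N), for 0.2 s.
2. with the arm still down, the latch is pulled out far enough to free the ball (more than 10 mm) (value of joint latch above 0.01 m and height (world z) of coupler below 0.068 m), for 0.02 s.
At the end, for the whole second after the job is handed in: Weight on the shoulder round the post (6 mm, level within 0.12 rad), not touched by the fingers; coupler point 100 to 150 mm above the bench (raised 40 to 90 mm), still, held by the fingers on arm or latch with over 1 N (all of step 1 and linear speed of weight below 0.05 m/s and height (world z) of coupler between 0.1 and 0.15 m and contact force between the fingers and press_arm above 1 N and angular speed of press_arm below 0.1 rad/s); the arm keeps its last pose, push and grip.
It fails at once if another thing on the bench is moved by more than 30 mm or knocked over (distance of any of glue_bottle, paint_jar, green_jar, screwdriver, sanding_block, varnish_can, oak_offcut from where it was at the start of the episode above 0.03 m or angle between any of glue_bottle, paint_jar, green_jar, screwdriver, sanding_block, varnish_can, oak_offcut's own z axis and vertical above 0.5 rad).
It also fails if it takes over 61 s, if anything falls off the work surface, if the arm or the gripper's body presses on something with over 40 N, if the wrist force passes 120 N, or if a joint passes its speed limit or range.

ROBOT

A 6-joint arm with a two-finger parallel gripper is mounted at the origin on the work surface. World frame = base frame: x ahead of the robot, y to its left, z up, the work surface at z = 0. Lengths are in mm, angles in rad, forces in N, time in s.
With the tool pointing down it reaches from about 300 to 775 mm from the base axis. Payload 14.6 kg.
Tool frame: the origin (TCP) lies on the front face of the gripper's body, between the roots of the fingers; the fingertips stand 97 mm ahead of it and the grasp point (between the pads) lies 78 mm ahead of it; z points along the fingers, y is the line along which they close (so a half turn about z gives the same grasp; the last joint's range is limited). The gripper opens to 94 mm and grips with 3 to 60 N. Pads are 16 mm wide; open, the fingers measure 119 mm over their backs; the gripper's body (75 mm by 177 mm) begins 78 mm behind the grasp point.
Start: joints at [-1.395, 0.3, 1.521, -0, 1.321, -0.067], TCP at [132.225, -533.86, 302.646] pointing down, gripper open.
Joint ranges: [-3.03, 3.03], [-0.79, 2.21], [0.23, 2.52], [-1.04, 4.18], [0, 3.07], [-2.55, 2.55]. Speed limits (rad/s): [2.22, 2.22, 2.57, 3.14, 3.14, 3.14].

INTERFACE

Orientations are given as [roll, pitch, yaw] about the fixed x, y, z axes, in that order (R = Rz(yaw) Ry(pitch) Rx(roll)).
In Python, from cell import * gives the robot as it stands.
- The arm moves only by the tool carry_out, never from a script. Its arguments are lists of equal length, an entry for each row: "slide": the shift along the world's x, y, z scaled (see below), a list of three; "dr": the turn, a rotation vector about the world's x, y, z scaled (see below), a list of three; "gripper": the opening in per cent of the stroke, from 0 (shut) to 100 (fully open). A call has 1 to 10 rows; each row is the pose to reach, as a shift and turn from the pose commanded when the call began, turning the shorter way round; what a row does not reach only later rows make up. The controller multiplies each number of a shift by 0.25 m and each number of a turn by 360 degrees. A row lasts 1/12 s, in which the tool goes at most 41.7 mm and 7.16 degrees, less where a joint would pass 70% of its speed; a pose out of reach is approached as far as the arm can. A call with a number of a shift or a turn outside -1 to 1 is refused whole. A call with a gripper value outside its range is refused whole. The fingers move at their own pace and stop on an object; "newtons" is the grip in N (left out, the last holds). Time passes only in rows, so rows that repeat a pose let the fingers close. It gives the time, the measured TCP pose, the force, the opening and the grip force at its end, in the units of the state.
- read_state(): the state, without advancing time (a new reading comes with each control period).
- camera(name): name is "side" or "top"; returns the picture (480x640x3 uint8, red, green, blue); there is no depth.
- camera_model(name): a dict with "vfov" (degrees; the focal length in pixels is half the picture's height over the tangent of half this angle, whatever the lens; pixels are square), "cx", "cy" (the principal point, pixels), "k1" (the pictures are not rectified: a ray, as slopes to the right and down, at radius r is drawn at 1 + k1 r^2 times it, then the intrinsics apply), "R" (3x3) and "t" (3): a world point X has camera coordinates R X + t. Camera axes: x right, y down, z forward; pixel columns grow to the right and rows downward; lengths in mm; the calibration is good to about 2 mm. A picture is of the moment at which its call begins. camera_model takes no time and is no camera call.
- sign_off(): hands the job in; it is judged then, once.
The state is a dict: "clock": time; "joints": joint angles; "qd": joint speeds; "effort": joint torques, N m; "eef_pos": TCP position; "eef_rot": TCP orientation; "wrist_force": force on the tool from outside, world axes, zero at the start; "moment": the same for the moment, N m; "finger_gap": finger opening in mm; "finger_force": force on a finger pad.
Only numpy, scipy, OpenCV 4.12 (cv2) and the standard library are available. Lean on these libraries where they do the work, as an engineer would, in place of code of your own. Each camera call takes 0.05 s, during which the arm holds its last target. There are 200 camera calls.

## Working session

There is one attempt and no reset: what is moved stays moved. The work goes in short steps, Python scripts to look and compute and a tool call to move; the robot and the scene stay as the last step left them, time stands still between calls to the robot, and variables do not carry over. Pictures are saved under pics/ and viewed, at most 13 in all, crops included, and the job is handed in when it is done.

Besides the shell and the picture viewer there is one more tool, called after ">>>" as name(argument=value, ...) on one line, values as JSON. carry_out: Moves the arm, as the interface text tells. Its arguments: {"type":"object","properties":{"slide":{"type":"array","items":{"type":"array","items":{"type":"number","minimum":-1,"maximum":1}}},"dr":{"type":"array","items":{"type":"array","items":{"type":"number","minimum":-1,"maximum":1}}},"gripper":{"type":"array","items":{"type":"number"}},"newtons":{"type":"number"}},"required":["slide","dr","gripper"]}

```bash
mkdir -p pics && python3 - <<'E'
from cell import *
import cv2
for n in("top","side"):
    cv2.imwrite(f"pics/{n}0.png",cv2.cvtColor(camera(n),cv2.COLOR_RGB2BGR)); print(n,camera_model(n))
print(read_state())
E
```

```text
top {'vfov': 42.79549485037204, 'cx': 306.24698452972007, 'cy': 243.23978694921965, 'k1': -0.02292107594965461, 'R': array([[ 1.65757665e-02, -9.99862456e-01,  5.59121059e-04],
       [-9.94228953e-01, -1.65416468e-02, -1.05996052e-01],
       [ 1.05990722e-01,  1.20107147e-03, -9.94366393e-01]]), 't': array([ -14.54157899,  528.17083219, 1812.97027326])}
side {'vfov': 53.32807680402941, 'cx': 326.70860389421995, 'cy': 239.33430254178924, 'k1': -0.01453437337541476, 'R': array([[ 0.99986063, -0.01200206,  0.01160511],
       [-0.00111201, -0.74145157, -0.67100546],
       [ 0.01665808,  0.67089904, -0.74136158]]), 't': array([-540.9655722 ,   58.07920591, 1124.45431855])}
{'clock': 0.1, 'joints': array([-1.39458531e+00,  3.00390450e-01,  1.52153661e+00,  4.52438126e-05,
        1.32070894e+00, -6.66011782e-02]), 'qd': array([ 0.0001031 , -0.0031152 , -0.00342359, -0.00056772, -0.00026199,
       -0.00208833]), 'effort': array([ 1.43075267e-03, -5.32644868e+01, -3.53282547e+01,  7.09775719e-02,
        2.35256605e-02, -6.75012507e-05]), 'eef_pos': array([ 132.21694109, -533.72318167,  302.14933253]), 'eef_rot': array([-3.14055454e+00, -1.13163932e-04,  2.42800913e-01]), 'wrist_force': array([-0.43112364, -0.20176176,  0.20104694]), 'moment': array([-0.01756965, -0.01190552,  0.06756047]), 'finger_force': 0.0, 'finger_gap': 94.17859319607344}
```

View pics/top0.png

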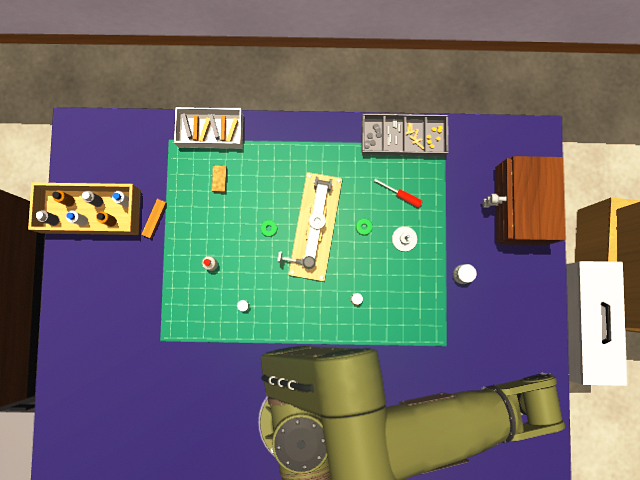

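View pics/side0.png

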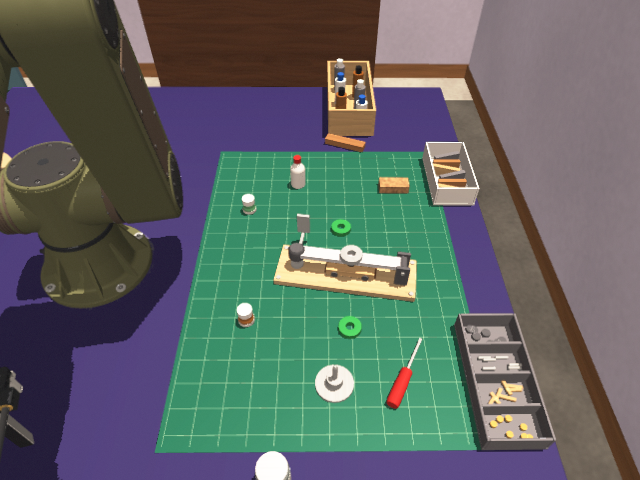

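The top view shows the jig at about (316,228), with the steel ring on the arm at (317,220) and the coupler at (308,262). The tab is at (280,257) and the stand at (404,239). Three things are shaped like the weight: green rings at (268,229) and (364,227) lying on the mat, and the grey ring on the arm. The grey one fits, being steel and on the arm. I'll confirm it in an enlarged crop.

```bash
cat > h.py <<'E'
import numpy as np, cv2
from cell import *
def ray(n,u,v):
    m=camera_model(n); f=240/np.tan(np.radians(m["vfov"]/2))
    K=np.array([[f,0,m["cx"]],[0,f,m["cy"]],[0,0,1.]])
    p=cv2.undistortPoints(np.array([[[u,v]]],float),K,np.array([m["k1"],0,0,0,0.]))[0,0]
    return -m["R"].T@m["t"], m["R"].T@np.array([*p,1])
def onz(n,u,v,z):
    c,d=ray(n,u,v); return c+d*(z-c[2])/d[2]
def two(a,b):
    (c,d),(e,g)=ray("top",*a),ray("side",*b)
    s=np.linalg.lstsq(np.c_[d,-g],e-c,rcond=None)[0]
    P,Q=c+s[0]*d,e+s[1]*g; return (P+Q)/2,np.linalg.norm(P-Q)
def proj(n,X):
    m=camera_model(n); f=240/np.tan(np.radians(m["vfov"]/2))
    x=m["R"]@X+m["t"]; p=x[:2]/x[2]; p=p*(1+m["k1"]*(p@p)); return p*f+[m["cx"],m["cy"]]
E
python3 - <<'E'
import cv2
t=cv2.imread("pics/top0.png")[165:285,265:425]; s=cv2.imread("pics/side0.png")[205:405,270:430]
cv2.imwrite("pics/crop_t.png",cv2.resize(t,None,fx=5,fy=5,interpolation=2))
cv2.imwrite("pics/crop_s.png",cv2.resize(s,None,fx=3,fy=3,interpolation=2))
E
```

```text
(no output)
```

View pics/crop_t.png

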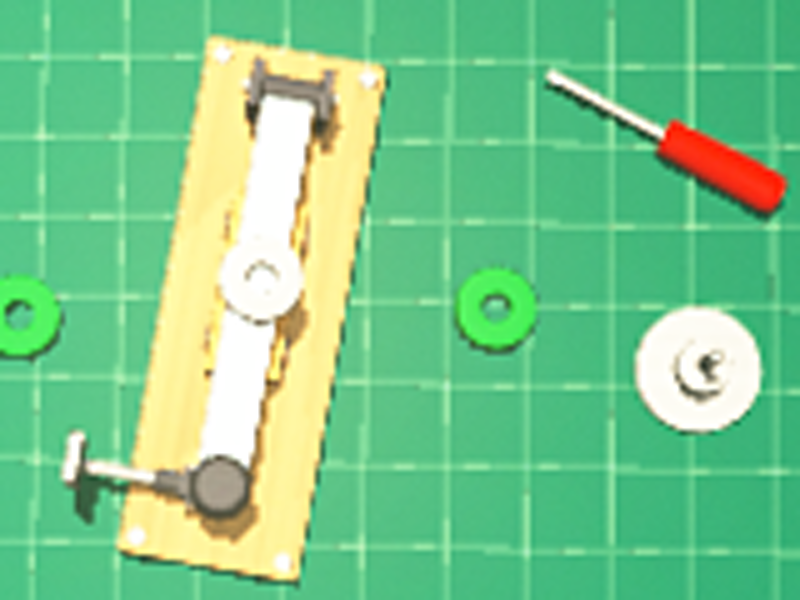

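View pics/crop_s.png

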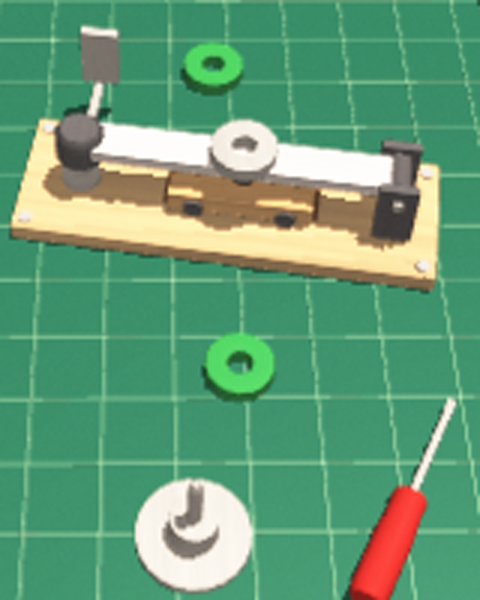

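The crops confirm it: the ring on the arm is grey steel, at top crop (261,283), and both decoys are green. Next I measure the positions.

```bash
python3 - <<'E'
from h import *
T=cv2.imread("pics/top0.png");S=cv2.imread("pics/side0.png")
def blob(img,mask,box):
    x0,y0,x1,y1=box; m=np.zeros(mask.shape,np.uint8); m[y0:y1,x0:x1]=mask[y0:y1,x0:x1]
    c=max(cv2.findContours(m,0,2)[0],key=cv2.contourArea); return c
hT=cv2.cvtColor(T,cv2.COLOR_BGR2HSV);hS=cv2.cvtColor(S,cv2.COLOR_BGR2HSV)
wh=((hT[...,1]<60)&(hT[...,2]>130)).astype(np.uint8)
c=blob(T,wh,(385,220,425,258)); e=cv2.fitEllipse(c); print("foot top",e, onz("top",*e[0],8))
wS=((hS[...,1]<60)&(hS[...,2]>90)).astype(np.uint8)
c=blob(S,wS,(310,360,360,405)); e=cv2.fitEllipse(cv2.convexHull(c)); print("foot side",e, onz("side",*e[0],8))
# base
g=lambda h:((h[...,0]<75)==0).astype(np.uint8)*0+((h[...,0]>65)&(h[...,0]<95)&(h[...,1]>80)).astype(np.uint8)
ye=((hT[...,0]>8)&(hT[...,0]<30)&(hT[...,1]>60)).astype(np.uint8)
c=blob(T,cv2.morphologyEx(ye,3,np.ones((5,5))),(280,165,350,290)); r=cv2.minAreaRect(c)
P=np.array([onz("top",*p,16)[:2] for p in cv2.boxPoints(r)]);print("base",P.round(1),P.mean(0),[np.linalg.norm(P[i]-P[i-1]) for i in range(4)])
# coupler top & side dark
dk=((hT[...,2]<125)&(hT[...,1]<70)).astype(np.uint8); c=blob(T,dk,(300,252,320,275)); e=cv2.minEnclosingCircle(c);print("coup",e,onz("top",*e[0],74))
# ring by manual outline, both views
rt=(265+261.5/5-.5,165+283/5-.5); print("ring top",rt,onz("top",*rt,80))
rs=(270+243.5/3-.5,205+147/3-.5); print("ring side",rs,onz("side",*rs,80),two(rt,rs))
# tab top edge midpoints
tt=(265+76/5-.5,165+452/5-.5); print("tab",onz("top",265+80/5-.5,165+436/5-.5,90),onz("top",265+73/5-.5,165+470/5-.5,90))
print("tab side",onz("side",270+83/3,205+29/3,90),onz("side",270+118/3,205+32/3,90))
# post tip
print("post",two((265+709/5-.5,165+362/5-.5),(270+196/3-.5,205+483/3-.5)), proj("top",np.array([0,0,0])))
print("\n".join("".join(f"{v:4d}" for v in r) for r in T[206:236:1,305:330,1]))
E
```

```text
foot top ((404.1678771972656, 238.41127014160156), (24.40773582458496, 24.793067932128906), 101.1485366821289) [ 550.21368468 -303.47855574    8.        ]
foot side ((334.1358337402344, 383.0628967285156), (38.27664566040039, 39.56108474731445), 99.7755126953125) [ 551.65954044 -304.71005603    8.        ]
base [[ 433.5   48.2]
 [ 750.3   -2.7]
 [ 731.9 -113.2]
 [ 415.7  -60.4]] [582.82947184 -32.00433652] [np.float64(110.04826479533561), np.float64(320.927533804837), np.float64(112.07542514761414), np.float64(320.5787005350378)]
coup ((308.0, 262.0), 5.831051826477051) [468.42768928 -11.85787507  74.        ]
ring top (316.8, 221.1) [588.59365493 -35.68753247  80.        ]
ring side (350.6666666666667, 253.5) [592.32524612 -36.94056882  80.        ] (array([590.69241832, -35.60728752,  78.04713145]), np.float64(3.6071303320154184))
tab [495.82645001  68.40327509  90.        ] [475.98334359  72.04297091  90.        ]
tab side [473.10515061  73.80542614  90.        ] [500.35846689  70.49668177  90.        ]
post (array([ 549.62814037, -299.74781953,   69.3912241 ]), np.float64(4.06196
[... 2370 characters left out ...]
36 226 248 250 255 255 255 255 226 209 113 127 159 209 124 138 142 143 143 139 190 249 238 242
 238 205 215 242 243 255 255 255 255 255 255 235 236 253 255 114 138 131 141 143 156 218 246 238 243
 234 182 235 245 249 255 255 255 255 255 255 255 255 255 255 132 134 125 139 139 193 254 243 238 242
 235 203 253 245 249 255 255 255 255 255 255 255 255 255 236 149 186 117 134 155 220 250 241 239 243
 226 165 250 249 254 255 255 255 255 255 255 255 255 255 203 188 253 107 141 221 253 247 238 240 243
 209 176 250 251 255 255 255 255 255 255 255 255 255 255 137 216 246 131 218 253 249 246 238 240 243
 235 205 247 251 255 255 255 255 255 255 255 255 255 255 178 254 239 184 253 249 247 245 239 240 243
```

Every measurement agrees with the given sizes (base 320 x 110, foot about 76):
- Jig yaw is about -0.162.
- Ring is at about (590.5,-35.5).
- Stand is at about (551,-304).
- Coupler is at about (468,-12).

Moving above the ring now.

>>> carry_out(slide=[[0.9,1,0],[0.9,1,0],[0.9,1,0],[0.9,1,0],[0.9,1,0],[0.9,1,0],[0.9,1,0],[0.9,1,0],[0.9,1,0],[0.9,1,0]], dr=[[0,0,-0.0644],[0,0,-0.0644],[0,0,-0.0644],[0,0,-0.0644],[0,0,-0.0644],[0,0,-0.0644],[0,0,-0.0644],[0,0,-0.0644],[0,0,-0.0644],[0,0,-0.0644]], gripper=[100,100,100,100,100,100,100,100,100,100], newtons=20)

```text
clock: 0.93
eef_pos: [358.5, -282.1, 302.6]
eef_rot: [-3.141, 0.0, -0.158]
wrist_force: [-0.5, -0.8, 0.6]
finger_gap: 93.6
finger_force: 0.0
```

>>> carry_out(slide=[[0.933,0.993,-0.2],[0.933,0.993,-0.2],[0.933,0.993,-0.2],[0.933,0.993,-0.2],[0.933,0.993,-0.2],[0.933,0.993,-0.2],[0.933,0.993,-0.2],[0.933,0.993,-0.2],[0.933,0.993,-0.2],[0.933,0.993,-0.2]], dr=[[0,0,0],[0,0,0],[0,0,0],[0,0,0],[0,0,0],[0,0,0],[0,0,0],[0,0,0],[0,0,0],[0,0,0]], gripper=[85,85,85,85,85,85,85,85,85,85])

```text
clock: 1.77
eef_pos: [591.3, -35.0, 251.1]
eef_rot: [3.142, 0.002, -0.16]
wrist_force: [-0.9, 0.1, -0.1]
finger_gap: 79.8
finger_force: 0.0
```

```bash
python3 - <<'E'
from h import *
s=read_state();print(s["clock"],s["eef_pos"],s["eef_rot"],s["finger_gap"])
T=cv2.cvtColor(camera("top"),4);S=cv2.cvtColor(camera("side"),4)
a=cv2.resize(T[180:300,260:360],None,fx=4,fy=4,interpolation=2);b=cv2.resize(S[180:300,250:350+0],None,fx=4,fy=4,interpolation=2)
b=cv2.resize(S[170:290,270:370],None,fx=4,fy=4,interpolation=2)
cv2.imwrite("pics/above.png",np.hstack([a,b]))
print(proj("side",np.array([590.5,-35.5,80])),proj("side",s["eef_pos"]-[0,0,97]))
E
```

```text
1.7667 [591.32745272 -35.00437581 251.13076954] [ 3.14151156e+00  2.01889871e-03 -1.59984411e-01] 79.76619069149872
[349.80782145 253.00274003] [351.8801325  229.72052108]
```

View pics/above.png

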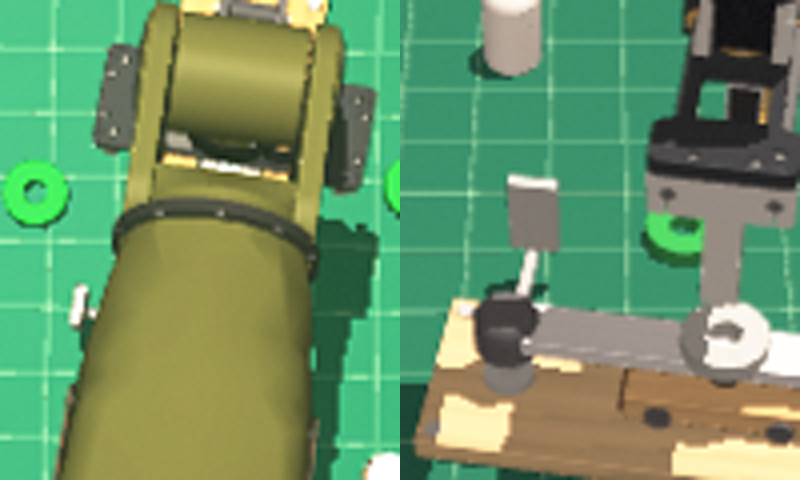

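The side view shows the open fingers lined up above the ring at about crop (725,335), with the way down clear. Descending and gripping.

>>> carry_out(slide=[[0,0,-0.15],[0,0,-0.25],[0,0,-0.32],[0,0,-0.36],[0,0,-0.382],[0,0,-0.382],[0,0,-0.382],[0,0,-0.382],[0,0,-0.382],[0,0,-0.382]], dr=[[0,0,0],[0,0,0],[0,0,0],[0,0,0],[0,0,0],[0,0,0],[0,0,0],[0,0,0],[0,0,0],[0,0,0]], gripper=[85,85,85,85,85,85,45,45,45,45])

```text
clock: 2.7
eef_pos: [590.7, -35.6, 157.9]
eef_rot: [-3.142, -0.001, -0.162]
wrist_force: [-0.4, -0.1, -0.2]
finger_gap: 56.8
finger_force: 0.0
```

>>> carry_out(slide=[[0,0,0],[0,0,0],[0,0,0],[0,0,0],[0,0,0],[0,0,0]], dr=[[0,0,0],[0,0,0],[0,0,0],[0,0,0],[0,0,0],[0,0,0]], gripper=[40,40,40,40,40,40])

```text
clock: 3.2
eef_pos: [590.6, -35.5, 157.6]
eef_rot: [-3.141, -0.001, -0.162]
wrist_force: [-1.6, 1.6, 5.1]
finger_gap: 50.0
finger_force: 20.0
```

>>> carry_out(slide=[[0,0,0.02],[0,0,0.06],[0,0,0.12],[0,0,0.2],[0,0,0.3],[0,0,0.36],[0,0,0.36],[0,0,0.36],[0,0,0.36]], dr=[[0,0,0],[0,0,0],[0,0,0],[0,0,0],[0,0,0],[0,0,0],[0,0,0],[0,0,0],[0,0,0]], gripper=[40,40,40,40,40,40,40,40,40])

```text
clock: 3.95
eef_pos: [590.1, -35.6, 246.0]
eef_rot: [3.142, 0.002, -0.162]
wrist_force: [0.1, -0.8, -2.5]
finger_gap: 50.1
finger_force: 20.0
```

>>> carry_out(slide=[[-0.08,-0.1,0],[-0.08,-0.3,0],[-0.12,-0.5,0],[-0.14,-0.7,0],[-0.16,-0.9,0],[-0.16,-0.94,0],[-0.16,-0.94,0],[-0.16,-0.94,0],[-0.16,-0.94,0],[-0.16,-0.94,0]], dr=[[0,0,0],[0,0,0],[0,0,0],[0,0,0],[0,0,0],[0,0,0],[0,0,0],[0,0,0],[0,0,0],[0,0,0]], gripper=[40,40,40,40,40,40,40,40,40,40])

```text
clock: 4.78
eef_pos: [550.6, -269.4, 246.4]
eef_rot: [-3.141, 0.001, -0.161]
wrist_force: [-0.2, 0.5, -2.7]
finger_gap: 50.0
finger_force: 20.0
```

```bash
python3 - <<'E'
from h import *
s=read_state();print(s["clock"],s["eef_pos"],s["eef_rot"],s["finger_gap"],s["wrist_force"])
S=cv2.cvtColor(camera("side"),4);cv2.imwrite("pics/side_full2.png",S)
cv2.imwrite("pics/hang.png",cv2.resize(S[270:420,240:400],None,fx=4,fy=4,interpolation=2))
e=s["eef_pos"];
print("exp ring",proj("side",e-[0,0,78]))
for z in(8,30,75): print(z,proj("side",np.array([551,-304,z])),proj("top",np.array([551,-304,z])))
E
```

```text
4.7833 [ 550.60207091 -269.3905568   246.4038417 ] [-3.14091880e+00  1.25681675e-03 -1.60727178e-01] 49.97893802436968 [-0.21022377  0.52292243 -2.69640458]
exp ring [335.21674589 322.53125634]
8 [333.78699736 382.71978673] [404.33889603 238.15747123]
30 [334.04919714 377.54504732] [405.50701372 237.32190421]
75 [334.61606546 366.35406063] [407.9847574  235.54949315]
```

View pics/hang.png

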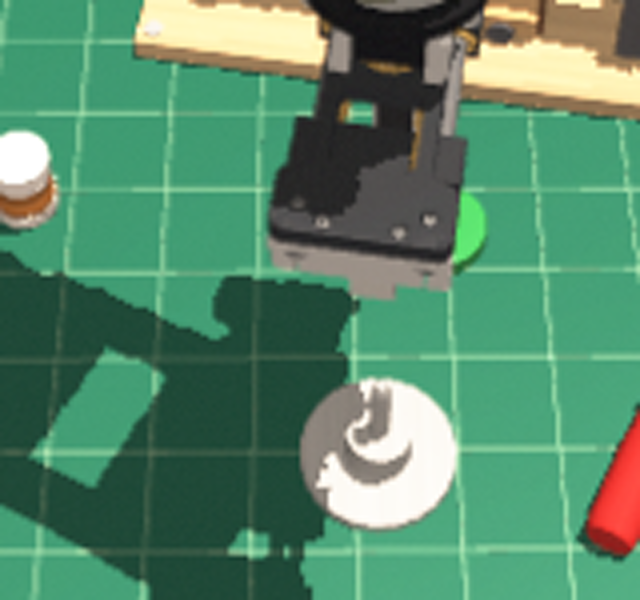

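The side view shows the ring hidden behind the near finger, above the stand; the post tip is at about (333.5,365.5), within 1 px of where I predicted it. Centring over the post, then lowering while watching the force.

>>> carry_out(slide=[[0,-0.1334,0],[0,-0.1334,0],[0,-0.1334,-0.1],[0,-0.1334,-0.2],[0,-0.1334,-0.29],[0,-0.1334,-0.3],[0,-0.1334,-0.3],[0,-0.1334,-0.3]], dr=[[0,0,0],[0,0,0],[0,0,0],[0,0,0],[0,0,0],[0,0,0],[0,0,0],[0,0,0]], gripper=[40,40,40,40,40,40,40,40])

```text
clock: 5.5
eef_pos: [551.1, -303.6, 173.6]
eef_rot: [3.141, -0.001, -0.161]
wrist_force: [0.5, -0.6, -2.6]
finger_gap: 50.2
finger_force: 20.0
```

```bash
python3 - <<'E'
from h import *
s=read_state();print(s["eef_pos"],s["wrist_force"],s["moment"])
S=cv2.cvtColor(camera("side"),4);T=cv2.cvtColor(camera("top"),4)
cv2.imwrite("pics/over.png",np.hstack([cv2.resize(S[320:420,284:384],None,fx=4,fy=4,interpolation=2),cv2.resize(T[190:290,354:454],None,fx=4,fy=4,interpolation=2)]))
E
```

```text
[ 551.08701526 -303.63507419  173.57338516] [ 0.48291166 -0.56744984 -2.56299669] [-0.01979964 -0.03556892 -0.03704478]
```

View pics/over.png

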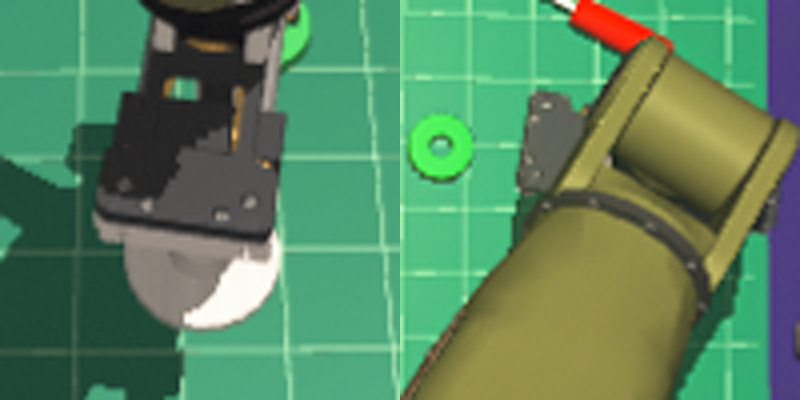

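The gripper hides the fit in both views, so I'll go by feel: a short step down first.

>>> carry_out(slide=[[0,0,-0.02],[0,0,-0.04],[0,0,-0.06],[0,0,-0.06],[0,0,-0.06]], dr=[[0,0,0],[0,0,0],[0,0,0],[0,0,0],[0,0,0]], gripper=[40,40,40,40,40])

```text
clock: 6.02
eef_pos: [550.3, -303.9, 156.7]
eef_rot: [-3.141, 0.001, -0.162]
wrist_force: [0.3, -1.0, -2.2]
finger_gap: 50.0
finger_force: 20.0
```

Still free, with only the ring's own weight on the wrist. Going on to the shoulder.

>>> carry_out(slide=[[0,0,-0.03],[0,0,-0.06],[0,0,-0.09],[0,0,-0.12],[0,0,-0.12],[0,0,-0.12]], dr=[[0,0,0],[0,0,0],[0,0,0],[0,0,0],[0,0,0],[0,0,0]], gripper=[40,40,40,40,40,40])

```text
clock: 6.52
eef_pos: [550.3, -303.9, 126.5]
eef_rot: [-3.141, 0.001, -0.162]
wrist_force: [0.5, -0.7, -2.8]
finger_gap: 50.5
finger_force: 20.0
```

>>> carry_out(slide=[[0,0,-0.01],[0,0,-0.018],[0,0,-0.018],[0,0,-0.018],[0,0,-0.018],[0,0,-0.018],[0,0,-0.018],[0,0,-0.018]], dr=[[0,0,0],[0,0,0],[0,0,0],[0,0,0],[0,0,0],[0,0,0],[0,0,0],[0,0,0]], gripper=[40,40,40,40,70,80,80,80])

```text
clock: 7.18
eef_pos: [550.6, -304.0, 122.9]
eef_rot: [3.141, -0.001, -0.162]
wrist_force: [0.1, 0.3, 0.3]
finger_gap: 72.7
finger_force: 0.0
```

>>> carry_out(slide=[[0,0,0],[0,0,0],[0,0,0.1],[0,0,0.2],[0,0,0.3],[0,0,0.4],[0,0,0.5],[0,0,0.5],[0,0,0.5]], dr=[[0,0,0],[0,0,0],[0,0,0],[0,0,0],[0,0,0],[0,0,0],[0,0,0],[0,0,0],[0,0,0]], gripper=[80,80,80,80,80,80,80,80,80])

```text
clock: 7.93
eef_pos: [550.7, -304.1, 248.9]
eef_rot: [3.141, -0.002, -0.162]
wrist_force: [0.3, 0.9, -0.3]
finger_gap: 75.1
finger_force: 0.0
```

>>> carry_out(slide=[[-0.32,0.4,0],[-0.32,0.4,0],[-0.32,0.4,0],[-0.32,0.4,0],[-0.32,0.4,0],[-0.32,0.4,0]], dr=[[0,0,0],[0,0,0],[0,0,0],[0,0,0],[0,0,0],[0,0,0]], gripper=[50,50,50,50,50,50])

```text
clock: 8.43
eef_pos: [470.9, -204.2, 247.4]
eef_rot: [3.141, -0.0, -0.162]
wrist_force: [0.4, -0.1, 0.5]
finger_gap: 47.0
finger_force: 0.0
```

```bash
python3 - <<'E'
from h import *
print(read_state()["eef_pos"])
S=cv2.cvtColor(camera("side"),4);T=cv2.cvtColor(camera("top"),4)
cv2.imwrite("pics/T2.png",T);cv2.imwrite("pics/S2.png",S)
r=lambda I,x,y,w,h,f:cv2.resize(I[y:y+h,x:x+w],None,fx=f,fy=f,interpolation=2)
a=np.vstack([r(S,300,350,80,60,5),r(T,374,210,80,60,5)]);b=np.vstack([r(S,280,205,80,60,5),r(T,265,235,80,60,5)])
cv2.imwrite("pics/seat.png",np.hstack([a,b]))
E
```

```text
[ 470.85139763 -204.24648349  247.42356814]
```

View pics/seat.png

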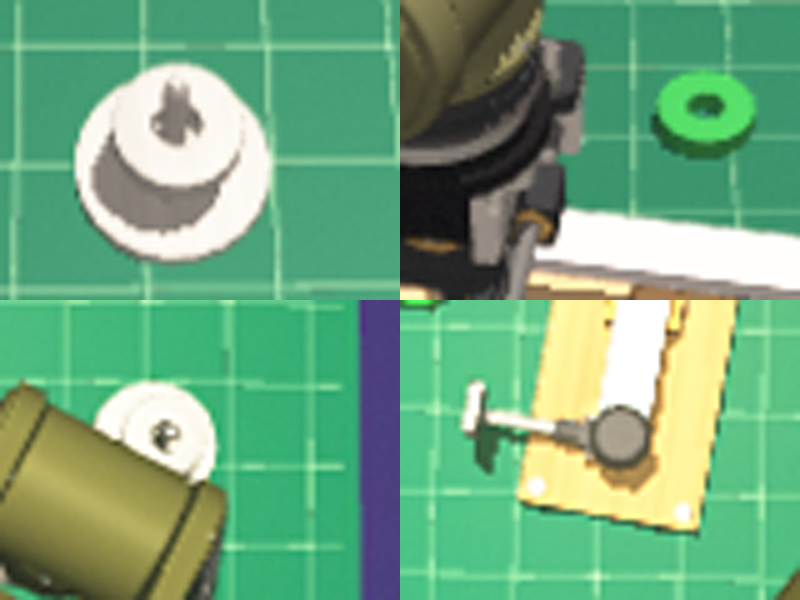

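The steel ring is seated round the post: ring centre is at side crop (177,125), and the predicted position for a seated ring agrees. The tab's top is at about top pixel (279.5,256), so the tab is at about (484.5,72). Moving over the tab now.

>>> carry_out(slide=[[0.056,1,0],[0.056,1,0],[0.056,1,0],[0.056,1,0],[0.056,1,0],[0.056,1,0],[0.056,1,0],[0.056,1,0],[0.056,1,0]], dr=[[0,0,0],[0,0,0],[0,0,0],[0,0,0],[0,0,0],[0,0,0],[0,0,0],[0,0,0],[0,0,0]], gripper=[50,50,50,50,50,50,50,50,50])

```text
clock: 9.28
eef_pos: [485.0, 45.5, 247.3]
eef_rot: [3.141, 0.001, -0.162]
wrist_force: [-0.2, -0.5, -0.3]
finger_gap: 47.2
finger_force: 0.0
```

>>> carry_out(slide=[[0,0.104,0],[0,0.104,0],[0,0.104,-0.1],[0,0.104,-0.1],[0,0.104,-0.1]], dr=[[0,0,0],[0,0,0],[0,0,0],[0,0,0],[0,0,0]], gripper=[50,50,50,50,50])

```text
clock: 9.7
eef_pos: [484.4, 70.7, 222.1]
eef_rot: [3.141, 0.002, -0.164]
wrist_force: [0.2, -0.3, 0.0]
finger_gap: 47.0
finger_force: 0.0
```

```bash
python3 - <<'E'
from h import *
print(read_state()["eef_pos"])
S=cv2.cvtColor(camera("side"),4)
cv2.imwrite("pics/tab.png",cv2.resize(S[170:290,250:380],None,fx=5,fy=5,interpolation=2))
E
```

```text
[484.43490413  70.73665441 222.11285195]
```

View pics/tab.png

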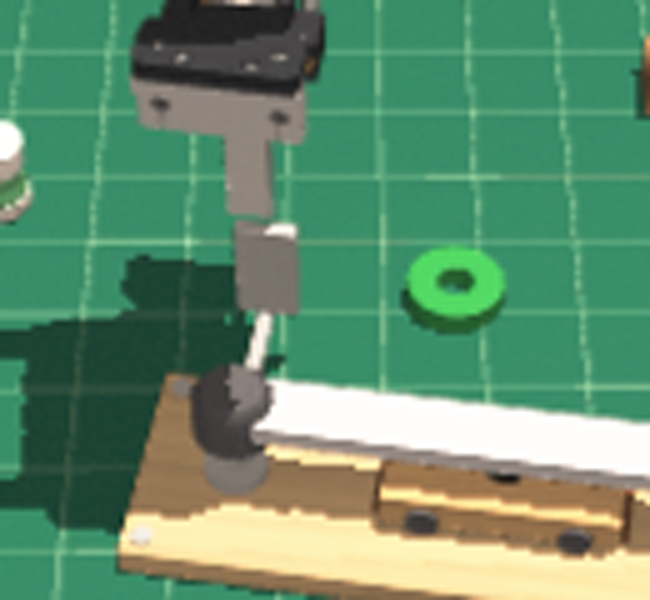

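The near finger sits at crop x≈250 and the tab at x≈267, so I shift about 3 mm in x, then go down and grip.

>>> carry_out(slide=[[0.012,0,-0.1],[0.012,0,-0.2],[0.012,0,-0.286],[0.012,0,-0.286],[0.012,0,-0.286],[0.012,0,-0.286],[0.012,0,-0.286],[0.012,0,-0.286],[0.012,0,-0.286],[0.012,0,-0.286]], dr=[[0,0,0],[0,0,0],[0,0,0],[0,0,0],[0,0,0],[0,0,0],[0,0,0],[0,0,0],[0,0,0],[0,0,0]], gripper=[50,50,50,50,50,0,0,0,0,0], newtons=35)

```text
clock: 10.58
eef_pos: [487.6, 72.1, 151.7]
eef_rot: [-3.141, -0.001, -0.162]
wrist_force: [-0.5, -0.7, 0.2]
finger_gap: 17.2
finger_force: 0.0
```

>>> carry_out(slide=[[0,0,0],[0,0,0],[0,0,0],[0,0,0],[0,0,0]], dr=[[0,0,0],[0,0,0],[0,0,0],[0,0,0],[0,0,0]], gripper=[0,0,0,0,0])

```text
clock: 11.0
eef_pos: [487.6, 72.3, 151.4]
eef_rot: [-3.141, -0.0, -0.162]
wrist_force: [-1.0, 4.9, 3.5]
finger_gap: 7.7
finger_force: 35.0
```

Tab gripped (7.7 mm gap). Pulling it out along the arm's y, (0.161, 0.987).

>>> carry_out(slide=[[0.003,0.018,0],[0.006,0.036,0],[0.009,0.053,0],[0.009,0.053,0],[0.009,0.053,0],[0.009,0.053,0]], dr=[[0,0,0],[0,0,0],[0,0,0],[0,0,0],[0,0,0],[0,0,0]], gripper=[0,0,0,0,0,0])

```text
clock: 11.5
eef_pos: [489.7, 85.0, 151.2]
eef_rot: [3.14, 0.0, -0.162]
wrist_force: [-1.4, -7.2, 5.7]
finger_gap: 7.5
finger_force: 35.0
```

The spring reads about 7.4 N, so the travel is about 12.5 mm. I'll pull 1 mm more and start the arc about the hinge, turning the tool with it.

>>> carry_out(slide=[[0.0006,0.004,0],[0.0006,0.004,0],[0.0125,0.002,0.029],[0.0248,0,0.0585],[0.0385,-0.002,0.087],[0.0527,-0.0045,0.1154],[0.0527,-0.0045,0.1154],[0.0527,-0.0045,0.1154]], dr=[[0,0,0],[0,0,0],[0.0008,0.0049,0],[0.0016,0.0098,0],[0.0024,0.0147,0],[0.0032,0.0196,0],[0.0032,0.0196,0],[0.0032,0.0196,0]], gripper=[0,0,0,0,0,0,0,0])

```text
clock: 12.17
eef_pos: [502.8, 83.6, 179.4]
eef_rot: [3.14, 0.126, -0.162]
wrist_force: [-1.6, -7.1, -2.5]
finger_gap: 7.7
finger_force: 35.0
```

```bash
python3 - <<'E'
from h import *
s=read_state();print(s["eef_pos"],s["eef_rot"],s["wrist_force"],s["moment"],s["finger_gap"])
S=cv2.cvtColor(camera("side"),4)
cv2.imwrite("pics/lift.png",cv2.resize(S[150:300,250:430],None,fx=4,fy=4,interpolation=2))
E
```

```text
[502.79140555  83.56737459 179.42692735] [ 3.13952656  0.1262221  -0.16223609] [-1.5876668  -7.13076761 -2.50953233] [-1.25038429 -0.25220693  0.26847619] 7.666936839738592
```

View pics/lift.png

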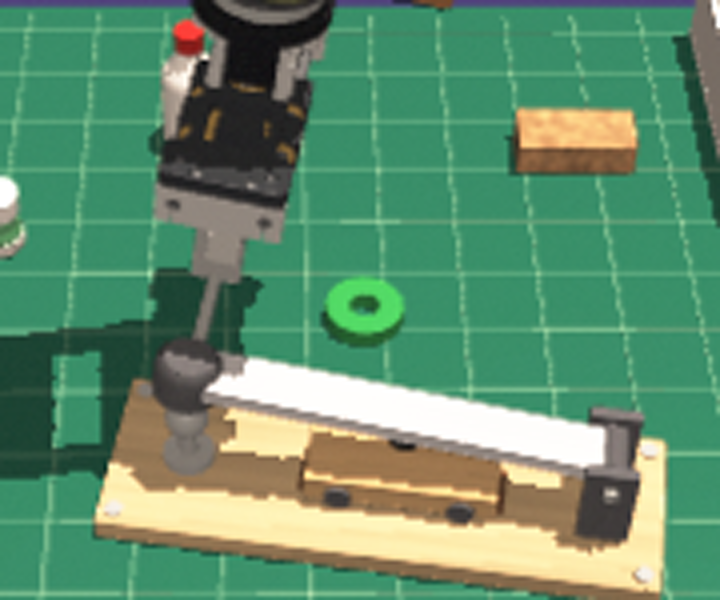

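The arm has come off its ball: the coupler is above the stud, at crop (187,375). Continuing to a rise of about 60 mm.

>>> carry_out(slide=[[0.0153,-0.0025,0.0277],[0.0312,-0.0051,0.0549],[0.0482,-0.0079,0.0816],[0.0659,-0.0108,0.1078],[0.0659,-0.0108,0.1078],[0.0659,-0.0108,0.1078],[0.0659,-0.0108,0.1078],[0.0659,-0.0108,0.1078],[0.0659,-0.0108,0.1078],[0.0659,-0.0108,0.1078]], dr=[[0.0008,0.0049,0],[0.0016,0.0098,0],[0.0024,0.0147,0],[0.0032,0.0196,0],[0.0032,0.0196,0],[0.0032,0.0196,0],[0.0032,0.0196,0],[0.0032,0.0196,0],[0.0032,0.0196,0],[0.0032,0.0196,0]], gripper=[0,0,0,0,0,0,0,0,0,0])

```text
clock: 13.05
eef_pos: [519.1, 80.9, 206.1]
eef_rot: [3.139, 0.251, -0.162]
wrist_force: [-1.3, -8.9, -3.0]
finger_gap: 8.0
finger_force: 35.0
```

>>> carry_out(slide=[[0,0,0],[0,0,0],[0,0,0],[0,0,0],[0,0,0]], dr=[[0,0,0],[0,0,0],[0,0,0],[0,0,0],[0,0,0]], gripper=[0,0,0,0,0])

```text
clock: 13.47
eef_pos: [519.1, 80.9, 206.1]
eef_rot: [3.139, 0.251, -0.162]
wrist_force: [-1.8, -7.4, -3.0]
finger_gap: 7.7
finger_force: 35.0
```

```bash
python3 - <<'E'
from h import *
s=read_state();print(s["eef_pos"],s["eef_rot"],s["wrist_force"],s["finger_gap"],s["finger_force"],abs(s["qd"]).max())
S=cv2.cvtColor(camera("side"),4)
cv2.imwrite("pics/end.png",cv2.resize(S[150:410,250:430],None,fx=2.3,fy=2.3,interpolation=2))
a=np.array([468.4,-11.9,0]);d=np.array([.987,-.161,0])
for h in(60,100,120,150): print(h,proj("side",a+d*(240-(240**2-(h-60)**2)**.5)+[0,0,h]))
E
```

```text
[519.08143634  80.91924187 206.13008725] [ 3.13918559  0.25103464 -0.16246523] [-1.81546246 -7.35861479 -3.00476232] 7.742958306472043 34.999292492866516 0.0017150621523074239
60 [294.93468851 250.89518308]
100 [295.74976899 239.187766  ]
120 [297.34913955 233.21958067]
150 [301.46369734 224.12119521]
```

View pics/end.png

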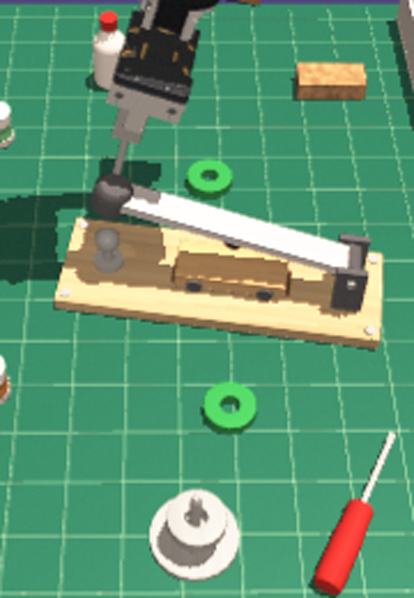

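The coupler is at side pixel (298.7,235), about 115–120 mm up. It is still, held with 35 N, and the ring is seated on the stand. Handing in.

```bash
python3 -c "from cell import *; print(sign_off())"
```

```text
the job is handed in; nothing more can be done
None
```

The job is handed in (no verdict was shown): the steel weight is down on the stand's shoulder and released, and the press arm is unlatched and held still about 55–60 mm higher.

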